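Line up a slicer's mounting foot with a drift pin and fit its bolt

TASK

The nut bar inside the slicer's mounting foot on the worktop has slid out of line with the cover plate. Take the drift pin from the wooden block and, feeling through the foot's large hole for the bar's hole, drag the bar into line and push the drift fully home, its collar flat on the plate; then fit the square-headed bolt fully home in the small hole and leave both in place. Push only gently, never with more than 30 N, and do not disturb the tin, cup, jar and shaker nearby.

Things in the scene. Friction and masses are not known exactly. Their poses are not given: they have to be found in the camera images.
- rail: Slicer's mounting foot, fixed to the worktop: closed steel channel with an aluminium cover plate 84 x 234 mm, 8 mm thick, its top 44 mm above the worktop. Origin: centre of the underside; z up, y along the length, x across. On the plate's centre a low ring, 28 mm across, 14 mm high; four 4 mm high screw heads at its corners. A nut bar hides inside (see bar_level).
- bar_level (a point): Fixed point of the foot, 14 mm below the plate's centre: level of the hidden bar's top. The bar, 10 mm thick, 17 mm free beneath, slides only along the foot's y, 11 mm either way, against 4 N friction and slight drag, and stays where left. Its holes, 11.6 mm (drift) and 12 mm (bolt), are 130 mm apart like the plate's. At the start it is off by up to 9 mm, either way; its place is not measured.
- drift_hole (a point): Centre of the mouth, at the plate's top, of the large round hole (28 mm, through the plate) at y = -65 mm of the foot; axes as the foot's.
- bolt_hole (a point): Centre of the mouth, at the plate's top, of the small round hole (12 mm, through the plate) at y = +65 mm of the foot; axes as the foot's.
- block: Wooden parts block 56 x 140 x 45 mm, fixed to the worktop, origin at the centre of its underside, z up, y along its length. Hole 29 mm at y = -40 mm holds the drift, hole 12 mm at y = +40 mm holds the bolt, both 41 mm deep.
- drift: Steel drift pin, 0.11 to 0.18 kg, upright in the block, collar on the block's top. Origin: on its axis at the collar's underside, z up. Above: collar 38 mm across, 5 mm thick; square grip 16 x 16 mm (sides along its x and y) up to z = 51 mm; domed end to 56 mm. Below, round: body 27 mm across to z = -4 mm, cone to 10 mm at z = -14 mm, then a straight nose 10 mm across to z = -36 mm.
- drift_tip (a point): Centre of the flat end, 10 mm across, of the drift's nose, at its z = -36 mm. When the tip stands on the bar's solid top, the collar is 22 mm above the plate; once in the bar's hole it goes deeper. The tip can be shifted up to 9 mm either way inside the plate's large hole before the nose meets its edge.
- bolt: Steel push-in bolt, 0.06 to 0.11 kg, plain shank (not screwed), standing upright in the block. Origin: on its axis at the flange's underside, z up. Above: flange 25 mm across, 3 mm thick, and a square head 16 x 16 mm (sides along its x and y) up to z = 25 mm. Below: shank 10 mm across, narrowing from z = -26 mm to 7.6 mm at the end at z = -30 mm.
- tuna_tin: Bystander: tin 57 mm across, 72 mm high, origin under its centre.
- espresso_cup: Bystander: green cup with handle, 52 mm high, origin at its underside.
- spice_a: Bystander: spice jar with green cap, 46 mm across, 106 mm high, origin under its centre.
- salt_shaker: Bystander: salt shaker 44 mm across, 90 mm high, origin under its centre.
Mind the look-alikes: they are no part of the job. What is shaped like the drift but orange is not meant.

How it is judged (in metres and radians):
On the way, in this order (a step that is already met when the one before it is completed fails the run):
1. the drift is fully home in the large hole, its collar on the plate, and the bolt is not yet in the foot (z of drift in the frame of drift_hole below 0.002 m and distance between drift and drift_hole below 0.004 m and angle between drift's own z axis and vertical below 0.1 rad and horizontal distance between bolt and bolt_hole above 0.03 m), for 0.2 s.
2. the bolt is fully home in the small hole with the drift still in (distance between bolt and bolt_hole below 0.004 m and z of bolt in the frame of bolt_hole below 0.002 m and z of drift in the frame of drift_hole below 0.003 m), for 0.2 s.
At the end, for the whole second after the job is handed in: Drift in the large hole and bolt in the small hole, both upright (within 0.1 rad), collar and flange down on the plate within 2 mm, at rest and released (z of drift in the frame of drift_hole below 0.002 m and distance between drift and drift_hole below 0.004 m and angle between each of drift, bolt's own z axis and vertical below 0.1 rad and z of bolt in the frame of bolt_hole below 0.002 m and distance between bolt and bolt_hole below 0.004 m and linear speed of each of drift, bolt below 0.02 m/s); the robot touches nothing.
It fails at once if the drift is pressed on the foot or its bar with more than 30 N (contact force between drift and rail above 30 N).
It fails at once if the bolt is pressed on the foot or its bar with more than 30 N (contact force between bolt and rail above 30 N).
It fails at once if the tin, cup, jar or shaker is moved more than 25 mm (distance of any of tuna_tin, espresso_cup, spice_a, salt_shaker from where it was at the start of the episode above 0.025 m).
It also fails if it takes over 72 s, if anything falls off the work surface, if the arm or the gripper's body presses on something with over 40 N, if the wrist force passes 120 N, or if a joint passes its speed limit or range.

ROBOT

A 6-joint arm with a two-finger parallel gripper is mounted at the origin on a cart in front of the work surface, level with it; the furniture and walls round the work are solid. World frame = base frame: x ahead of the robot, y to its left, z up, the work surface at z = 0. Lengths are in m, angles in degrees, forces in N, time in s.
With the tool pointing down it reaches from about 0.375 to 0.9 m from the base axis. Payload 3.1 kg.
Tool frame: the origin (TCP) lies at the very end of the fingers, on their centre line; the grasp point (between the pads) lies 19 mm behind it; z points along the fingers, y is the line along which they close (so a half turn about z gives the same grasp; the last joint's range is limited). The gripper opens to 87 mm and grips with 3 to 60 N. Pads are 19 mm wide; open, the fingers measure 117 mm over their backs; the gripper's body (75 mm by 190 mm) begins 51 mm behind the grasp point.
Start: joints at [56.694, 30.224, 82.088, -0, 67.689, -10.227], TCP at [0.245, 0.575, 0.223] pointing down, gripper open.
Joint ranges: [-176.69, 176.69], [-43.24, 126.21], [12.49, 139.97], [-82, 262], [0, 151.66], [-163.58, 163.58]. Speed limits (degrees/s): [159.86, 159.86, 180, 180, 180, 180].

INTERFACE

Orientations are given as a 3x3 rotation matrix whose columns are the frame's x, y, z axes.
In Python, from rig import readout, cams, bot gives the robot as it stands.
- The arm moves only by the shell command python3 -m inch 'ROWS'. ROWS is JSON, a list of rows, each a list of 5 numbers: the shift along the world's x, y, z in cm, then the turn about the world's z in degrees, then the finger opening in cm, from 0 to 8.7. In form: [[dx, dy, dz, twist, fingers], ...]. A call has 1 to 10 rows; each row is the pose to reach, as a shift and turn from the pose commanded when the call began; what a row does not reach only later rows make up. A row lasts 1/12 s, in which the tool goes at most 41.7 mm and 7.16 degrees, less where a joint would pass 70% of its speed; a pose out of reach is approached as far as the arm can. A call with a gripper value outside its range is refused whole. The fingers move at their own pace and stop on an object; the grip force is fixed at half the most. Time passes only in rows, so rows that repeat a pose let the fingers close. It gives the time, the measured TCP pose, the force, the opening and the grip force at its end, in the units of the state.
- readout.read_state(): the state, without advancing time (a new reading comes with each control period).
- cams.capture(name): name is "scene" or "side" or "wrist"; returns a dict with "image" (384x512x3 uint8, blue, green, red), "intrinsics" (3x3 intrinsics, pixels), "xyz" and "rotation" of the camera in the world; the wrist camera has in their place "tool_from_camera" (4x4, takes a point from camera to tool coordinates, whose origin is the TCP and whose axes are the flange's). Camera axes: x right, y down, z forward; pixel columns grow to the right and rows downward; lengths in m; the calibration is good to about 2 mm. A picture is of the moment at which its call begins: read the wrist's pose just before it. There is no depth.
- bot.hand_in(): hands the job in; it is judged then, once.
The state is a dict: "time_s": time; "joint_positions": joint angles; "qvel": joint speeds; "tau": joint torques, N m; "position": TCP position; "tcp_rot": TCP orientation; "force": force on the tool from outside, world axes, zero at the start; "moment": the same for the moment, N m; "opening": opening from 0.0 (shut) to 1.0 (fully open); "grasp_force": force on a finger pad.
Only numpy, scipy, OpenCV 4.12 (cv2) and the standard library are available. Lean on these libraries where they do the work, as an engineer would, in place of code of your own. Each camera call takes 0.05 s, during which the arm holds its last target. There are 200 camera calls.

## Working session

There is one attempt and no reset: what is moved stays moved. The work goes in short steps, Python scripts to look and compute and a shell command to move; the robot and the scene stay as the last step left them, time stands still between calls to the robot, and variables do not carry over. Pictures are saved under pics/ and viewed, at most 10 in all, crops included, and the job is handed in when it is done.

```bash
mkdir -p pics; ls
python3 - <<'E'
from rig import readout,cams
import cv2,numpy as np
s=readout.read_state();print(s['time_s'],s['position'],np.round(s['tcp_rot'],3).tolist(),s['force'],s['opening'])
for n in('scene','side','wrist'):
    c=cams.capture(n);cv2.imwrite(f'pics/{n}0.png',c['image'])
    print(n,c['intrinsics'],{k:np.round(c[k],3).tolist() for k in c if k in('xyz','rotation','tool_from_camera')})
E
```

```text
pics
0.0 [0.24460164 0.57436484 0.22157973] [[-0.92, 0.392, -0.001], [0.392, 0.92, -0.002], [0.0, -0.002, -1.0]] [-0.92147039  0.40703058  0.10808524] 0.9995556821150502
scene [[435.09265938   0.         252.47944759]
 [  0.         435.09265938 193.03675185]
 [  0.           0.           1.        ]] {'xyz': [-0.3, 1.109, 0.797], 'rotation': [[-0.761, -0.326, 0.56], [-0.648, 0.369, -0.666], [0.01, -0.87, -0.493]]}
side [[373.30409176   0.         255.3350559 ]
 [  0.         373.30409176 193.37800325]
 [  0.           0.           1.        ]] {'xyz': [0.619, 0.99, 0.667], 'rotation': [[-0.999, 0.004, -0.037], [0.033, 0.546, -0.837], [0.017, -0.838, -0.546]]}
wrist [[275.30654495   0.         258.02042439]
 [  0.         275.30654495 190.70052317]
 [  0.           0.           1.        ]] {'tool_from_camera': [[-0.001, -0.96, -0.28, 0.077], [1.0, -0.0, -0.001, 0.001], [0.0, -0.28, 0.96, -0.162], [0.0, 0.0, 0.0, 1.0]]}
```

View pics/scene0.png

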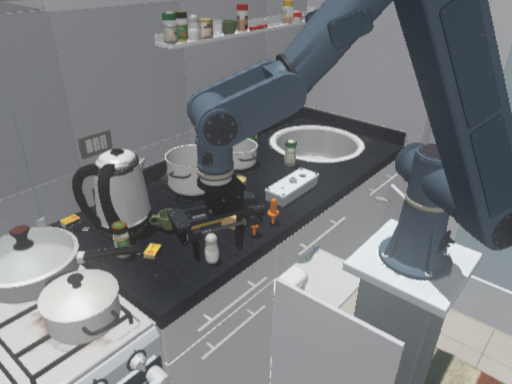

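View pics/side0.png

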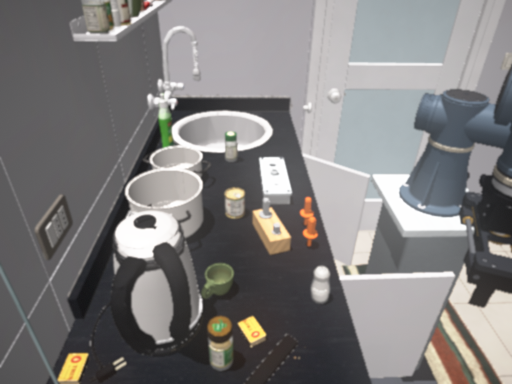

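The side view shows the grey drift in the block (266,205), the bolt at (277,230), the foot at (275,180), and the tin at (234,203). The orange look-alikes at (307,208) and (311,232) are not meant. The shaker is at (320,283), the cup at (218,280). I'm choosing the grey one in the wooden block and checking it in a close crop.

```bash
cat > h.py <<'E'
import numpy as np,cv2
from rig import readout,cams
def cast(c,uv,z,pose=None):
    K=c['intrinsics']
    if 'xyz' in c: o,R=np.array(c['xyz']),np.array(c['rotation'])
    else:
        T=np.array(c['tool_from_camera']);p,Rt=pose
        R=np.array(Rt)@T[:3,:3];o=np.array(p)+np.array(Rt)@T[:3,3]
    uv=np.atleast_2d(np.asarray(uv,float))
    d=np.c_[uv,np.ones(len(uv))]@np.linalg.inv(K).T@R.T
    return (o+d*((z-o[2])/d[:,2])[:,None])
def proj(c,P,pose=None):
    K=c['intrinsics']
    if 'xyz' in c: o,R=np.array(c['xyz']),np.array(c['rotation'])
    else:
        T=np.array(c['tool_from_camera']);p,Rt=pose
        R=np.array(Rt)@T[:3,:3];o=np.array(p)+np.array(Rt)@T[:3,3]
    q=(np.atleast_2d(P)-o)@R@K.T
    return q[:,:2]/q[:,2:]
def wrist(name):
    s=readout.read_state();c=cams.capture('wrist');cv2.imwrite(name,c['image'])
    return c,(s['position'],s['tcp_rot'])
E
python3 - <<'E'
from h import *
c=cams.capture('side');im=c['image']
cv2.imwrite('pics/crop1.png',cv2.resize(im[140:270,210:340],None,fx=4.6,fy=4.6,interpolation=cv2.INTER_CUBIC))
for n,uv,z in [('drift top',(266,199),.101),('bolt',(277,230),.07),('foot',(275,180),.044),('tin',(234,215),0),('shaker',(320,300),0),('cup',(218,292),0),('or1',(307,218),0),('or2',(311,243),0),('jar',(231,160),0)]:
    print(n,cast(c,uv,z).round(3))
E
```

```text
drift top [[0.553 0.151 0.101]]
bolt [[0.529 0.247 0.07 ]]
foot [[ 0.511 -0.043  0.044]]
tin [[0.642 0.087 0.   ]]
shaker [[0.441 0.415 0.   ]]
cup [[0.674 0.387 0.   ]]
or1 [[0.424 0.104 0.   ]]
or2 [[0.43  0.217 0.   ]]
jar [[ 0.658 -0.263  0.   ]]
```

View pics/crop1.png

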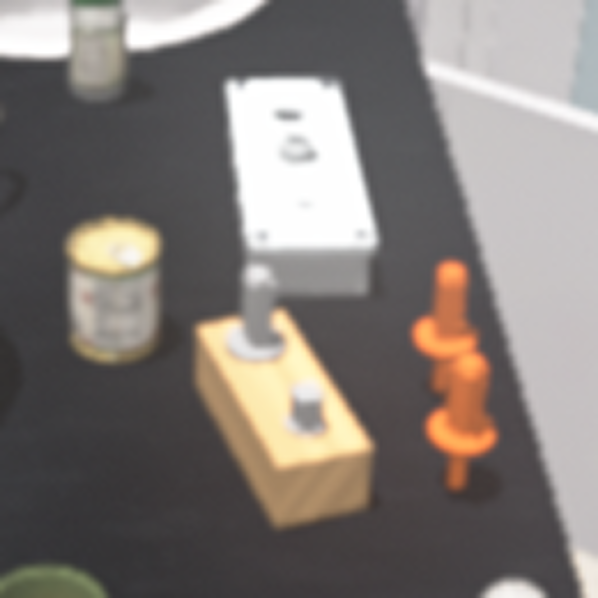

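The crop confirms it: the grey drift is at the block's far end and the bolt at the near end. On the foot, the large hole is far (crop 288,113) and the small hole near (305,204). Moving over the block.

```bash
python3 -m inch '[[3,-4,1,0,8.7],[6,-8,3,0,8.7],[9,-12,5,0,8.7],[12,-16,7,0,8.7],[15,-19,7,0,8.7],[17,-22,7,0,8.7],[20,-25,7,0,8.7],[22,-28,7,0,8.7],[24,-31,7,0,8.7],[24,-34,7,0,8.7]]'
python3 -m inch '[[0,-1,0,0,8.7],[0,-1,0,0,8.7],[0,-1,0,0,8.7]]'
python3 - <<'E'
from h import *
c,p=wrist('pics/w1.png');print(p)
print(proj(c,[[.553,.151,.101],[.529,.247,.07],[.511,-.043,.044]],p))
E
```

```text
time_s: 1.03
position: [0.4842, 0.2462, 0.2927]
tcp_rot: [[-0.92, 0.392, 0.003], [0.392, 0.92, 0.001], [-0.003, 0.002, -1.0]]
force: [1.1, 0.3, 0.2]
opening: 1.002
grasp_force: 0.0
time_s: 1.28
position: [0.4807, 0.2375, 0.2923]
tcp_rot: [[-0.919, 0.394, -0.001], [0.394, 0.919, 0.001], [0.001, 0.0, -1.0]]
force: [-0.4, 0.3, 0.2]
opening: 0.999
grasp_force: 0.0
(array([0.48069634, 0.2375271 , 0.29230634]), array([[-9.19271979e-01,  3.93621668e-01, -1.00540011e-03],
       [ 3.93620963e-01,  9.19272455e-01,  8.30990319e-04],
       [ 1.25133242e-03,  3.68159558e-04, -9.99999149e-01]]))
[[221.64215151 241.41450501]
 [276.7196718  194.49387535]
 [108.87242711 246.52537883]]
```

View pics/w1.png

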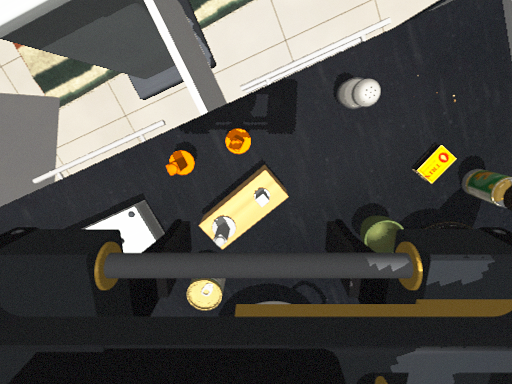

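The wrist picture shows the drift at about (220,230), the bolt at (262,195), the block yawed about 17° and the tin at (205,293). Going closer with the tool turned along the block.

```bash
python3 -m inch '[[1,-0.5,-1,7,8.7],[2,-1,-2,14,8],[4,-2,-3,21,7],[5,-3,-4,28,6],[6,-4,-4,35,5],[6,-4,-4,40,4.5],[6,-4,-4,40,4.5],[6,-4,-4,40,4.5],[6,-4,-4,40,4.5]]'
python3 - <<'E'
from h import *
c=cams.capture('side')
a,b=cast(c,[(210+288/4.6,140+113/4.6),(210+305/4.6,140+204/4.6)],.044);print(a,b,np.linalg.norm(a-b),np.degrees(np.arctan2(-(b-a)[0],(b-a)[1])))
c,p=wrist('pics/w2.png');print(p)
E
```

```text
time_s: 2.08
position: [0.5404, 0.1991, 0.2525]
tcp_rot: [[-0.957, -0.291, -0.0], [-0.291, 0.957, 0.0], [0.0, 0.0, -1.0]]
force: [-0.2, 0.2, 0.2]
opening: 0.543
grasp_force: 0.0
[ 0.51080811 -0.14674917  0.044     ] [ 0.5084245 -0.0162405  0.044    ] 0.13053042996199515 1.0463331758804948
(array([0.5404243 , 0.19883776, 0.25260707]), array([[-9.56595117e-01, -2.91420284e-01, -1.91304620e-05],
       [-2.91420278e-01,  9.56595080e-01,  2.73660840e-04],
       [-6.14502139e-05,  2.67357628e-04, -9.99999962e-01]]))
```

View pics/w2.png

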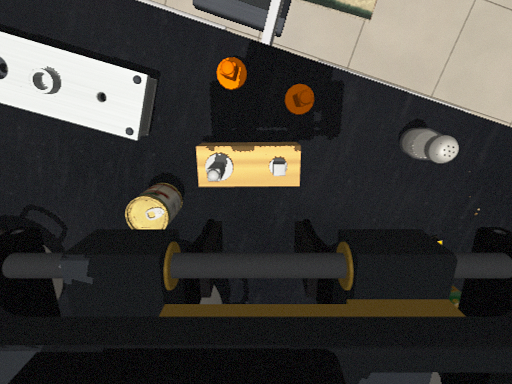

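Run:
```python
from h import *
s=readout.read_state();p=(s['position'],s['tcp_rot']);c=cams.capture('wrist');im=c['image']
cr=im[135:195,190:305];cv2.imwrite('pics/crop2.png',cv2.resize(cr,None,fx=6.5,fy=6.5,interpolation=cv2.INTER_CUBIC))
hsv=cv2.cvtColor(im,cv2.COLOR_BGR2HSV)
m=cv2.inRange(hsv,(10,60,60),(35,255,255));m[:135]=0;m[195:]=0;m[:,:190]=0;m[:,305:]=0
r=cv2.minAreaRect(cv2.findNonZero(m));print(r)
b=cv2.boxPoints(r);w=cast(c,b,.045,p);print(w.round(4),np.linalg.norm(np.diff(w,axis=0),axis=1))
g=cv2.inRange(hsv,(0,0,60),(179,50,255));g[:143]=0;g[188:]=0;g[:,:198]=0;g[:,298:]=0
n,l,st,ce=cv2.connectedComponentsWithStats(g)
for i in range(1,n):
    if st[i][4]>30: print(st[i],ce[i],cast(c,ce[i],.05,p).round(4))
```

```text
((248.0, 164.5), (45.0, 106.0), 90.0)
[[0.5301 0.1081 0.045 ]
 [0.489  0.2432 0.045 ]
 [0.5477 0.2639 0.045 ]
 [0.5907 0.1224 0.045 ]] [0.14115193 0.06223027 0.14785471]
[205 153  28  28 582] [218.38487973 166.9347079 ] [[0.5525 0.1469 0.05  ]]
[269 158  19  18 254] [278.10629921 166.77952756] [[0.5289 0.2238 0.05  ]]
```

View pics/crop2.png

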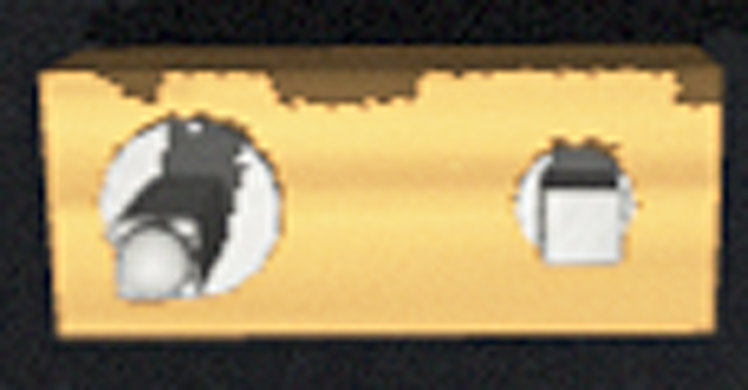

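The crop shows the collar at crop (190,207), the dome at (152,265) and the bolt's square top at (582,228). Both squares line up with the block.

Run:
```python
from h import *
s=readout.read_state();p=(s['position'],s['tcp_rot']);c=cams.capture('wrist');im=c['image']
f=lambda u,v:(190+u/6.5-.4,135+v/6.5-.4)
w=cast(c,[f(38,70),f(722,70),f(715,332),f(57,335)],.045,p);print(w.round(4),np.linalg.norm(np.diff(w,axis=0),axis=1))
ctr=w.mean(0);d=(w[1]-w[0]+w[2]-w[3]);d/=np.linalg.norm(d);print(ctr,d,np.degrees(np.arctan2(-d[0],d[1])),'drift',ctr-d*.04,'bolt',ctr+d*.04)
print('collar',cast(c,f(190,207),.05,p),'dome',cast(c,f(152,265),.1,p),'bolt',cast(c,f(582,228),.07,p))
# foot
hsv=cv2.cvtColor(im,cv2.COLOR_BGR2HSV);print(cast(c,[(1.5,68),(101.5,97)],.044,p))
```

```text
[[0.5344 0.1095 0.045 ]
 [0.4935 0.244  0.045 ]
 [0.5466 0.2611 0.045 ]
 [0.5883 0.1264 0.045 ]] [0.14061454 0.05581172 0.14105839]
[0.5407086  0.18525884 0.045     ] [-0.2931398   0.95606959  0.        ] 17.046024840503588 drift [0.55243419 0.14701606 0.045     ] bolt [0.52898301 0.22350163 0.045     ]
collar [[0.55185078 0.14702503 0.05      ]] dome [[0.55253704 0.14719665 0.1       ]] bolt [[0.52885906 0.22340811 0.07      ]]
[[ 0.51147932 -0.14334383  0.044     ]
 [ 0.50959052 -0.01965815  0.044     ]]
```

Two measurements agree to 1 mm. Grasp: shift (+1.2,-5.2) cm, down 19 cm.

```bash
python3 -m inch '[[0.6,-2.5,-2,0,4.5],[1.2,-5.2,-4,0,4.5],[1.2,-5.2,-7,0,4.5],[1.2,-5.2,-10,0,4.5],[1.2,-5.2,-13,0,4.5],[1.2,-5.2,-16,0,4.5],[1.2,-5.2,-18,0,4.5],[1.2,-5.2,-19,0,4.5],[1.2,-5.2,-19,0,4.5],[1.2,-5.2,-19,0,4.5]]'
python3 -m inch '[[0,0,0,0,0.8],[0,0,0,0,0.8],[0,0,0,0,0.8],[0,0,0,0,0.8],[0,0,0,0,0.8],[0,0,0,0,0.8]]'
```

```text
time_s: 3.12
position: [0.5535, 0.1456, 0.0627]
tcp_rot: [[-0.957, -0.291, 0.0], [-0.291, 0.957, 0.0], [-0.0, -0.0, -1.0]]
force: [0.5, 0.2, -0.4]
opening: 0.516
grasp_force: 0.0
time_s: 3.62
position: [0.5533, 0.1459, 0.0631]
tcp_rot: [[-0.957, -0.291, 0.001], [-0.291, 0.957, 0.001], [-0.001, 0.0, -1.0]]
force: [-0.0, 1.7, 3.6]
opening: 0.182
grasp_force: 30.0
```

```bash
python3 -m inch '[[0,0,3,0,0.8],[0,0,6,0,0.8],[0,0,9,0,0.8],[0,-3,12,0,0.8],[1,-6,14,-5,0.8],[1.5,-9,16,-11,0.8],[1.7,-13,18,-16,0.8],[1.7,-17,18,-16,0.8],[1.7,-20,18,-16,0.8],[1.7,-22.6,18,-16,0.8]]'
python3 -m inch '[[0,0,0,0,0.8],[0,0,0,0,0.8],[0,0,0,0,0.8]]'
python3 - <<'E'
from h import *
c,p=wrist('pics/w3.png');print(p,proj(c,[[.511,-.145,.044],[.509,-.018,.044]],p))
E
```

```text
time_s: 4.45
position: [0.5698, -0.0831, 0.2429]
tcp_rot: [[-1.0, -0.015, 0.0], [-0.015, 1.0, -0.001], [-0.0, -0.001, -1.0]]
force: [0.7, 0.2, -2.2]
opening: 0.182
grasp_force: 30.0
time_s: 4.7
position: [0.5694, -0.08, 0.242]
tcp_rot: [[-1.0, -0.016, -0.001], [-0.016, 1.0, 0.001], [0.001, 0.001, -1.0]]
force: [-0.9, 0.3, -0.7]
opening: 0.183
grasp_force: 30.0
(array([ 0.56944041, -0.07996273,  0.24196117]), array([[-0.99987839, -0.01552822, -0.00144153],
       [-0.01552981,  0.9998788 ,  0.00110192],
       [ 0.00142425,  0.00112417, -0.99999835]])) [[207.21393501 124.90277427]
 [306.83432713 124.81351629]]
```

View pics/w3.png

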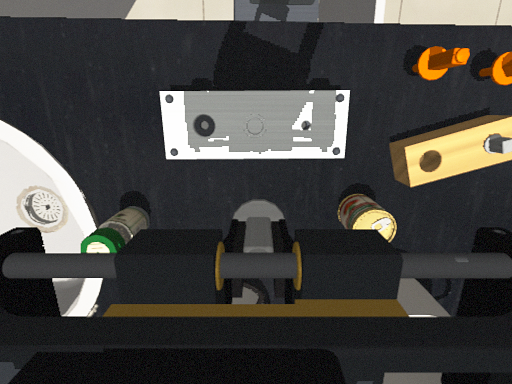

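Run:
```python
from h import *
s=readout.read_state();p=(s['position'],s['tcp_rot']);c=cams.capture('wrist');im=c['image']
g=cv2.cvtColor(im,cv2.COLOR_BGR2GRAY);roi=g.copy();m=(roi>75).astype(np.uint8)*255
k=np.zeros_like(m);k[80:170,150:360]=255;m&=k
cs=max(cv2.findContours(m,0,2)[0],key=cv2.contourArea)
h=cv2.convexHull(cs);q=cv2.approxPolyDP(h,6,True)[:,0];print(q.tolist())
w=cast(c,q,.044,p);print(w.round(4),np.linalg.norm(w-np.roll(w,1,0),axis=1).round(4),w.mean(0))
# holes
for (x0,y0,x1,y1,t) in [(190,110,220,140,95),(298,117,314,133,100)]:
    mm=((g[y0:y1,x0:x1]<t)*255).astype(np.uint8)
    n,l,st,ce=cv2.connectedComponentsWithStats(mm);i=1+np.argmax(st[1:,4]);u=ce[i]+[x0,y0];print(st[i],u,cast(c,u,.044,p).round(4))
mm=g[112:140,190:220];print(mm[13,::1])
```

```text
[[349, 90], [343, 158], [165, 158], [160, 90]]
[[ 0.4665  0.0317  0.044 ]
 [ 0.5508  0.0329  0.044 ]
 [ 0.5546 -0.2017  0.044 ]
 [ 0.4702 -0.2013  0.044 ]] [0.233  0.0844 0.2346 0.0844] [ 0.51052487 -0.08460642  0.044     ]
[  4   4  21  22 311] [203.69131833 125.0192926 ] [[ 0.5114 -0.1491  0.044 ]]
[ 5  4  7  9 33] [305.66666667 125.6969697 ] [[ 0.5102 -0.019   0.044 ]]
[156 155 133  96  64  52  53  54  52  43  57 104 124 120 120 120 121 113
  76  54  46  52  57  52  92 144 164 158 157 157]
```

Plate measured 84.4 x 233.8 mm, yaw 0.9°. Large hole is at (.5115,-.1494), small at (.5097,-.0194). Moving above the hole and descending to just above bar contact (contact expected at TCP z ≈ .084).

```bash
python3 -m inch '[[-2,-2.5,0,0,0.8],[-4,-5,0,0,0.8],[-5.8,-7,0,0,0.8],[-5.8,-7,-3,0,0.8],[-5.8,-7,-6,0,0.8],[-5.8,-7,-9,0,0.8],[-5.8,-7,-11,0,0.8],[-5.8,-7,-12,0,0.8],[-5.8,-7,-12,0,0.8],[-5.8,-7,-12,0,0.8]]'
python3 -m inch '[[0,0,0,0,0.8],[0,0,0,0,0.8]]'
```

```text
time_s: 5.63
position: [0.5126, -0.1498, 0.1226]
tcp_rot: [[-1.0, -0.017, -0.0], [-0.017, 1.0, 0.0], [0.0, 0.0, -1.0]]
force: [0.6, -0.0, -1.5]
opening: 0.181
grasp_force: 30.0
time_s: 5.8
position: [0.5134, -0.1508, 0.124]
tcp_rot: [[-1.0, -0.017, 0.003], [-0.017, 1.0, -0.002], [-0.003, -0.002, -1.0]]
force: [0.7, 1.0, -1.1]
opening: 0.178
grasp_force: 30.0
```

```bash
cat > st.py <<'E'
from h import *
import sys
P=[];F=[]
for i in range(int(sys.argv[1]) if len(sys.argv)>1 else 1):
    s=readout.read_state();P.append(s['position']);F.append(s['force']);R=s['tcp_rot']
    cams.capture('side')
print(np.round(np.mean(P,0),4),np.round(np.std(P,0),4),np.round(np.mean(F,0),2))
E
python3 st.py 5
python3 -m inch '[[-0.1,0.1,-0.5,0,0.8],[-0.1,0.1,-1,0,0.8],[-0.1,0.1,-1.5,0,0.8],[-0.1,0.1,-2,0,0.8],[-0.1,0.1,-2.5,0,0.8],[-0.1,0.1,-2.8,0,0.8],[-0.1,0.1,-3.0,0,0.8],[-0.1,0.1,-3.0,0,0.8]]'; python3 st.py 3
```

```text
[ 0.513  -0.1507  0.1237] [0.0003 0.     0.0002] [-0.3  -0.29 -1.3 ]
time_s: 6.72
position: [0.5108, -0.1493, 0.0918]
tcp_rot: [[-1.0, -0.016, -0.001], [-0.016, 1.0, 0.001], [0.001, 0.001, -1.0]]
force: [0.5, -0.0, -0.7]
opening: 0.178
grasp_force: 30.0
[ 0.511  -0.1494  0.0921] [0.0001 0.0001 0.0002] [ 0.01  0.06 -1.46]
```

```bash
python3 -m inch '[[0,0,-0.2,0,0.8],[0,0,-0.4,0,0.8],[0,0,-0.6,0,0.8],[0,0,-0.7,0,0.8],[0,0,-0.7,0,0.8]]'
python3 -m inch '[[0,0,-0.05,0,0.8],[0,0,-0.1,0,0.8],[0,0,-0.1,0,0.8]]'
```

```text
time_s: 7.28
position: [0.5109, -0.1494, 0.0852]
tcp_rot: [[-1.0, -0.016, -0.001], [-0.016, 1.0, 0.0], [0.001, 0.0, -1.0]]
force: [0.3, 0.0, -1.0]
opening: 0.181
grasp_force: 30.0
time_s: 7.53
position: [0.5111, -0.1494, 0.0844]
tcp_rot: [[-1.0, -0.016, -0.0], [-0.016, 1.0, 0.0], [0.0, 0.0, -1.0]]
force: [-0.3, 0.1, -1.6]
opening: 0.183
grasp_force: 30.0
```

```bash
python3 -m inch '[[0,0,-0.05,0,0.8],[0,0,-0.1,0,0.8],[0,0,-0.1,0,0.8]]'
python3 -m inch '[[0,0,-0.05,0,0.8],[0,0,-0.1,0,0.8],[0,0,-0.1,0,0.8]]'
```

```text
time_s: 7.78
position: [0.5113, -0.1495, 0.0839]
tcp_rot: [[-1.0, -0.016, 0.0], [-0.016, 1.0, -0.0], [-0.0, -0.0, -1.0]]
force: [0.0, -0.7, 2.6]
opening: 0.183
grasp_force: 30.0
time_s: 8.03
position: [0.5114, -0.1496, 0.0837]
tcp_rot: [[-1.0, -0.016, 0.001], [-0.016, 1.0, -0.001], [-0.001, -0.001, -1.0]]
force: [-0.7, 0.5, 9.3]
opening: 0.182
grasp_force: 30.0
```

Contact with the bar's top came at z ≈ .0838, as expected. Sliding along y with light pressure.

```bash
python3 -m inch '[[0,0.1,-0.0,0,0.8],[0,0.2,0,0,0.8],[0,0.3,0,0,0.8],[0,0.3,0,0,0.8]]'|sed -n '2p;4p'
python3 -m inch '[[0,0.1,-0.0,0,0.8],[0,0.2,0,0,0.8],[0,0.3,0,0,0.8],[0,0.3,0,0,0.8]]'|sed -n '2p;4p'
python3 -m inch '[[0,0.1,-0.0,0,0.8],[0,0.2,0,0,0.8],[0,0.25,0,0,0.8],[0,0.25,0,0,0.8]]'|sed -n '2p;4p'
```

```text
position: [0.5116, -0.1481, 0.0838]
force: [-2.8, -3.7, 8.5]
position: [0.5115, -0.1452, 0.0837]
force: [-2.8, -3.1, 8.1]
position: [0.5115, -0.1427, 0.0837]
force: [-2.9, -4.0, 8.9]
```

```bash
python3 -m inch '[[0,0.0,0.05,0,0.8],[0,0.1,0.05,0,0.8],[0,0.2,0.05,0,0.8],[0,0.2,0.05,0,0.8]]'|sed -n '2p;4p'
python3 -m inch '[[0,-0.1,-0.0,0,0.8],[0,-0.2,0,0,0.8],[0,-0.3,0,0,0.8],[0,-0.4,0,0,0.8],[0,-0.4,0,0,0.8]]'|sed -n '2p;4p'
python3 -m inch '[[0,-0.1,-0.0,0,0.8],[0,-0.2,0,0,0.8],[0,-0.3,0,0,0.8],[0,-0.4,0,0,0.8],[0,-0.4,0,0,0.8]]'|sed -n '2p;4p'
```

```text
position: [0.5119, -0.1407, 0.0839]
force: [-1.6, -4.9, 7.0]
position: [0.5115, -0.1419, 0.0838]
force: [-0.2, 2.7, 8.6]
position: [0.5116, -0.1456, 0.0838]
force: [0.4, 3.5, 8.3]
```

```bash
python3 -m inch '[[0,0,0.05,0,0.8],[0,-0.1,0.05,0,0.8],[0,-0.2,0.05,0,0.8],[0,-0.3,0.05,0,0.8],[0,-0.4,0.05,0,0.8],[0,-0.4,0.05,0,0.8]]'|sed -n '2p;4p'
python3 -m inch '[[0,-0.1,-0.0,0,0.8],[0,-0.2,0,0,0.8],[0,-0.3,0,0,0.8],[0,-0.3,0,0,0.8]]'|sed -n '2p;4p'
python3 -m inch '[[0,-0.1,-0.0,0,0.8],[0,-0.2,0,0,0.8],[0,-0.3,0,0,0.8],[0,-0.3,0,0,0.8]]'|sed -n '2p;4p'
```

```text
position: [0.5114, -0.1502, 0.0837]
force: [0.7, 2.8, 6.1]
position: [0.5115, -0.1532, 0.0838]
force: [1.4, 3.5, 5.4]
position: [0.5115, -0.1562, 0.0837]
force: [0.6, 4.4, 5.1]
```

```bash
python3 -m inch '[[0,-0.1,-0.0,0,0.8],[0,-0.2,0,0,0.8],[0,-0.2,0,0,0.8]]'|sed -n '2p;4p'
python3 -m inch '[[0,-0.05,0,0,0.8],[0,-0.05,-0.05,0,0.8],[0,-0.05,-0.05,0,0.8]]'|sed -n '2p;4p'
```

```text
position: [0.5115, -0.1582, 0.0838]
force: [0.4, 3.4, 6.3]
position: [0.5116, -0.1584, 0.0836]
force: [0.2, 4.2, 9.0]
```

Lateral force doesn't scale with pressure, so the bar may be dragging along. I'll use a lighter touch (~3 N) and shift x by +0.7 mm, since the drift sits ~0.6 mm to -x in the grip.

```bash
python3 -m inch '[[0,0,0.12,0,0.8],[0.07,0,0.12,0,0.8],[0.07,0,0.12,0,0.8]]'|sed -n '2p;4p'
python3 -m inch '[[0,0.1,-0.0,0,0.8],[0,0.2,0,0,0.8],[0,0.3,0,0,0.8],[0,0.3,0,0,0.8]]'|sed -n '2p;4p'
python3 -m inch '[[0,0.1,-0.0,0,0.8],[0,0.2,0,0,0.8],[0,0.3,0,0,0.8],[0,0.3,0,0,0.8]]'|sed -n '2p;4p'
```

```text
position: [0.5115, -0.1594, 0.0839]
force: [-0.8, 0.2, 1.9]
position: [0.512, -0.1566, 0.0841]
force: [-0.2, -1.3, -0.1]
position: [0.5118, -0.1531, 0.0841]
force: [-0.1, 0.0, 0.7]
```

```bash
python3 -m inch '[[0,0.1,-0.03,0,0.8],[0,0.2,-0.03,0,0.8],[0,0.3,-0.03,0,0.8],[0,0.3,-0.03,0,0.8]]'|sed -n '2p;4p'
python3 -m inch '[[0,0.1,-0.0,0,0.8],[0,0.2,0,0,0.8],[0,0.3,0,0,0.8],[0,0.3,0,0,0.8]]'|sed -n '2p;4p'
python3 -m inch '[[0,0.1,-0.0,0,0.8],[0,0.2,0,0,0.8],[0,0.3,0,0,0.8],[0,0.3,0,0,0.8]]'|sed -n '2p;4p'
```

```text
position: [0.5121, -0.1505, 0.084]
force: [0.5, -0.7, 0.8]
position: [0.5121, -0.1475, 0.084]
force: [0.1, -2.0, 1.3]
position: [0.512, -0.1444, 0.084]
force: [-0.6, -2.4, 3.6]
```

```bash
python3 -m inch '[[0,0.1,-0.0,0,0.8],[0,0.2,0,0,0.8],[0,0.3,0,0,0.8],[0,0.3,0,0,0.8]]'|sed -n '2p;4p'
python3 -m inch '[[0,0.1,-0.0,0,0.8],[0,0.15,0,0,0.8],[0,0.15,0,0,0.8]]'|sed -n '2p;4p'
python3 st.py 3
```

```text
position: [0.512, -0.1414, 0.084]
force: [0.2, -2.2, 4.5]
position: [0.5121, -0.1407, 0.084]
force: [-0.2, -4.8, 4.0]
[ 0.5121 -0.1407  0.084 ] [0. 0. 0.] [-0.2  -5.35  3.61]
```

Run:
```python
import cv2
im=cv2.imread('pics/w3.png')[105:145,180:330]
cv2.imwrite('pics/crop3.png',cv2.resize(im,None,fx=5.3,fy=5.3,interpolation=cv2.INTER_NEAREST))
```

```text
(no output)
```

View pics/crop3.png

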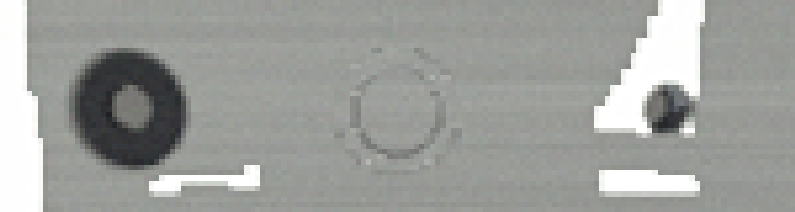

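The crop shows the bar's hole as a lighter disc inside the dark large hole at crop (131,106). I'll work out its place at bar level as a hint.

Run:
```python
from h import *
im=cv2.imread('pics/w3.png');g=cv2.cvtColor(im,cv2.COLOR_BGR2GRAY)
c=cams.capture('wrist')
p=(np.array([0.56944041,-0.07996273,0.24196117]),np.array([[-0.99987839,-0.01552822,-0.00144153],[-0.01552981,0.9998788,0.00110192],[0.00142425,0.00112417,-0.99999835]]))
w=np.clip(g[118:133,197:212].astype(float)-70,0,50);yy,xx=np.mgrid[118:133,197:212]
u=((w*xx).sum()/w.sum(),(w*yy).sum()/w.sum())
d=np.clip(110-g[108:143,188:222].astype(float),0,50);m=(g[108:143,188:222]<100).astype(np.uint8)
ct=max(cv2.findContours(m,0,2)[0],key=cv2.contourArea);e=cv2.fitEllipse(ct);o=(e[0][0]+188,e[0][1]+108)
print('bar',u,cast(c,u,.030,p),'hole',o,e[1],cast(c,o,.044,p), w.max(), np.sqrt(w.sum()/50*4/np.pi))
print(readout.read_state()['time_s'])
```

```text
bar (np.float64(204.40304907098619), np.float64(124.63887565507385)) [[ 0.51142071 -0.15120637  0.03      ]] hole (203.85893535614014, 125.15926551818848) (20.03852081298828, 21.628925323486328) [[ 0.51138293 -0.14929047  0.044     ]] 50.0 7.310991457249976
14.5667
```

```bash
python3 -m inch '[[0.04,-0.1,0,0,0.8],[0.08,-0.15,0,0,0.8],[0.08,-0.22,0,0,0.8],[0.08,-0.3,0,0,0.8],[0.08,-0.37,0,0,0.8],[0.08,-0.45,0,0,0.8],[0.08,-0.52,0,0,0.8],[0.08,-0.6,0,0,0.8]]'|sed -n '2p;4p'
python3 -m inch '[[0,-0.08,0,0,0.8],[0,-0.16,0,0,0.8],[0,-0.24,0,0,0.8],[0,-0.32,0,0,0.8],[0,-0.4,0,0,0.8],[0,-0.48,0,0,0.8]]'|sed -n '2p;4p'
python3 -m inch '[[0,-0.08,0,0,0.8],[0,-0.16,0,0,0.8],[0,-0.24,0,0,0.8],[0,-0.32,0,0,0.8],[0,-0.4,0,0,0.8],[0,-0.48,0,0,0.8]]'|sed -n '2p;4p'
```

```text
position: [0.5118, -0.1426, 0.0839]
force: [0.7, 5.4, 8.0]
position: [0.5113, -0.1467, 0.0839]
force: [1.1, 6.3, 8.3]
position: [0.5109, -0.1512, 0.0839]
force: [0.7, 6.8, 9.4]
```

```bash
python3 -m inch '[[0,0,0,0,0.8],[0,0,0,0,0.8],[0,0,0,0,0.8]]'|sed -n '2,4p'
python3 -m inch '[[0,0,0.1,0,0.8],[0,0,0.1,0,0.8],[0,0,0.1,0,0.8]]'|sed -n '2,4p'
python3 -m inch '[[0,0,0.1,0,0.8],[0,0,0.2,0,0.8],[0,0,0.2,0,0.8],[0,0,0.2,0,0.8]]'|sed -n '2,4p'
```

```text
position: [0.511, -0.1514, 0.0839]
tcp_rot: [[-1.0, -0.013, -0.004], [-0.013, 1.0, 0.008], [0.003, 0.008, -1.0]]
force: [-0.1, 5.6, 9.4]
position: [0.5116, -0.1545, 0.0841]
tcp_rot: [[-1.0, -0.016, -0.002], [-0.016, 1.0, 0.002], [0.002, 0.002, -1.0]]
force: [0.2, 0.7, 0.2]
position: [0.5126, -0.1557, 0.0867]
tcp_rot: [[-1.0, -0.016, -0.0], [-0.016, 1.0, 0.0], [0.0, 0.0, -1.0]]
force: [0.2, -0.4, -1.4]
```

```bash
python3 -m inch '[[0,0,-0.15,0,0.8],[0,0,-0.25,0,0.8],[0,0,-0.3,0,0.8],[0,0,-0.3,0,0.8]]'|sed -n '2p;4p'
python3 -m inch '[[0,0.08,0,0,0.8],[0,0.16,0,0,0.8],[0,0.24,0,0,0.8],[0,0.32,0,0,0.8],[0,0.4,0,0,0.8]]'|sed -n '2p;4p'
python3 -m inch '[[0,0.08,0,0,0.8],[0,0.16,0,0,0.8],[0,0.24,0,0,0.8],[0,0.32,0,0,0.8],[0,0.4,0,0,0.8]]'|sed -n '2p;4p'
python3 -m inch '[[0,0.08,0,0,0.8],[0,0.16,0,0,0.8],[0,0.24,0,0,0.8],[0,0.32,0,0,0.8],[0,0.4,0,0,0.8]]'|sed -n '2p;4p'
```

```text
position: [0.5126, -0.1556, 0.084]
force: [-0.5, 0.0, -0.1]
position: [0.513, -0.1518, 0.084]
force: [0.4, -0.8, 1.1]
position: [0.5129, -0.1477, 0.084]
force: [0.2, -1.7, 1.9]
position: [0.5128, -0.1437, 0.084]
force: [0.3, -2.3, 3.4]
```

```bash
python3 -m inch '[[0,0,0.3,0,0.8],[-0.03,-0.5,0.3,0,0.8],[-0.06,-1.0,0.3,0,0.8],[-0.06,-1.0,0.3,0,0.8],[-0.06,-1.0,0.1,0,0.8],[-0.06,-1.0,0.0,0,0.8],[-0.06,-1.0,-0.02,0,0.8]]'|sed -n '2p;4p'
python3 -m inch '[[0,-0.08,0,0,0.8],[0,-0.16,0,0,0.8],[0,-0.24,0,0,0.8],[0,-0.32,0,0,0.8],[0,-0.4,0,0,0.8],[0,-0.48,0,0,0.8]]'|sed -n '2p;4p'
python3 -m inch '[[0.0,0,0.02,0,0.8],[0,0,0.02,0,0.8]]'|sed -n '2p;4p'
```

```text
position: [0.5119, -0.1536, 0.084]
force: [-0.3, -0.0, 4.4]
position: [0.5118, -0.157, 0.0839]
force: [-0.8, 4.1, 4.6]
position: [0.5118, -0.1577, 0.0839]
force: [-0.4, 3.2, 5.0]
```

Feeling is inconclusive, since the bar has probably been dragged by friction. I'll lift out briefly and look nearly straight down into the hole.

```bash
python3 -m inch '[[0,0.3,1,0,0.8],[0,0.8,3,0,0.8],[0,0.9,6,0,0.8],[3,0.9,6,0,0.8],[6.2,0.9,6,0,0.8],[6.2,0.9,6,0,0.8],[6.2,0.9,6,0,0.8],[6.2,0.9,6,0,0.8]]'|sed -n '1,2p;4p'
python3 - <<'E'
from h import *
s=readout.read_state();p=(s['position'],s['tcp_rot']);c=cams.capture('wrist');im=c['image'];cv2.imwrite('pics/w4.png',im)
g=cv2.cvtColor(im,cv2.COLOR_BGR2GRAY);print(p[0])
u=proj(c,[[.5115,-.1494,.044]],p)[0];print(u);x,y=u.round().astype(int)
cr=im[y-40:y+40,x-30:x+190] if y>40 else im[:80,x-30:x+190]
cv2.imwrite('pics/crop4.png',cv2.resize(cr,None,fx=3.6,fy=3.6,interpolation=cv2.INTER_CUBIC))
print(g[y-18:y+19:2,x-22:x+23:2])
E
```

```text
time_s: 20.57
position: [0.5731, -0.1491, 0.1434]
force: [-0.5, -0.2, -1.4]
[ 0.57305738 -0.14914738  0.14340283]
[258.30286665 127.78213146]
[[134 131 135 133 130 135 134 136 133 133 135 138 133 133 131 136 138 133
  134 135 133 134 134]
 [138 137 135 137 137 135 138 140 140 126 117 115 112 121 134 135 137 138
  135 140 136 138 137]
 [131 133 134 132 135 133 135 121  72  45  46  44  46  51  74 109 135 136
  135 136 136 134 135]
 [134 137 134 136 137 131 103  45  46  40  45  40  41  48  41  44 101 130
  134 134 138 135 136]
 [138 139 137 136 135 106  45  45  41  45  44  46  48  47  41  48  47  98
  136 135 134 135 134]
 [141 139 137 139 124  54  42  41  47  44  44  38  47  43  45  47  44  54
  120 136 137 133 135]
 [135 133 138 134 101  98 103  65  41  45  46  42  46  42  41  47  44  41
   95 136 136 136 135]
 [135 133 134 128 105  99 102 104  56  38  45  45  49  44  42  47  47  43
   68 128 137 136 133]
 [132 132 132 128  95 105 101 104  87  45  48  42  43  43  42  49  46  39
   53 127 131 134 136]
 [131 138 135 128  97 100  97 102  95  44  46  42  44  47  44  48  48  44
   40 124 1
[... 185 characters left out ...]
 83 126 132 133 134]
 [135 135 137 137 113  36  45  45  42  45  42  41  42  45  42  43  43  39
  108 135 132 134 135]
 [134 132 135 135 131  85  46  44  44  43  38  43  44  42  44  42  47  78
  125 137 136 130 134]
 [129 128 132 134 125 124  54  46  47  46  46  43  40  41  46  42  61 115
  131 126 128 129 128]
 [131 131 130 133 133 135 124  79  44  42  44  45  47  43  37  75 122 137
  132 135 131 134 136]
 [135 134 131 130 134 135 135 130 116  81  57  50  59  82 110 126 129 133
  131 130 132 131 132]
 [130 134 127 131 129 130 134 133 128 132 127 124 126 128 129 128 130 130
  129 130 131 133 132]
 [134 133 135 132 136 130 135 129 133 131 129 134 132 129 134 132 134 132
  130 136 132 130 133]]
```

View pics/crop4.png

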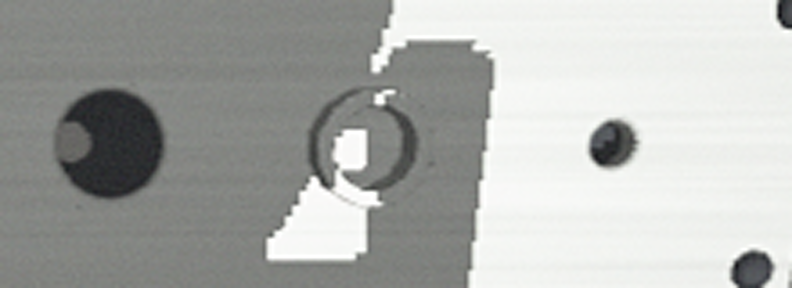

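The view is clear: the bar's hole sits about 10.5 mm to -y, against its stop, with x aligned. Plan: land at tip -8 mm, press ~12 N and drag the bar back by friction. Then lighten and slide -y into its hole.

```bash
python3 -m inch '[[-3,-0.4,0,0,0.8],[-6.1,-0.6,0,0,0.8],[-6.1,-0.7,-1,0,0.8],[-6.1,-0.7,-3,0,0.8],[-6.1,-0.7,-5,0,0.8],[-6.1,-0.7,-5.4,0,0.8],[-6.1,-0.7,-5.6,0,0.8],[-6.1,-0.7,-5.6,0,0.8]]'|sed -n '1,2p;4p'
python3 st.py 3
```

```text
time_s: 21.28
position: [0.5126, -0.1563, 0.0877]
force: [-0.0, -0.0, -1.1]
[ 0.5131 -0.1565  0.0882] [0.0004 0.0001 0.0004] [ 0.04 -0.18 -1.35]
```

```bash
python3 -m inch '[[-0.09,0,-0.2,0,0.8],[-0.09,0,-0.4,0,0.8],[-0.09,0,-0.5,0,0.8],[-0.09,0,-0.58,0,0.8],[-0.09,0,-0.58,0,0.8],[-0.09,0,-0.58,0,0.8]]'|sed -n '1,2p;4p'
python3 -m inch '[[0,0.1,-0.03,0,0.8],[0,0.2,-0.06,0,0.8],[0,0.3,-0.06,0,0.8],[0,0.4,-0.06,0,0.8],[0,0.5,-0.06,0,0.8],[0,0.6,-0.06,0,0.8],[0,0.6,-0.06,0,0.8]]'|sed -n '1,2p;4p'
```

```text
time_s: 21.93
position: [0.5126, -0.1566, 0.0838]
force: [-1.9, 0.6, 9.8]
time_s: 22.52
position: [0.5128, -0.1523, 0.0837]
force: [-4.4, -4.1, 11.8]
```

```bash
python3 -m inch '[[-0.05,0.1,-0.03,0,0.8],[-0.05,0.2,-0.03,0,0.8],[-0.05,0.3,-0.03,0,0.8],[-0.05,0.4,-0.03,0,0.8],[-0.05,0.5,-0.03,0,0.8],[-0.05,0.5,-0.03,0,0.8]]'|sed -n '1,2p;4p'
python3 -m inch '[[0,0,0.12,0,0.8],[0,0,0.18,0,0.8],[0,0,0.18,0,0.8]]'|sed -n '1,2p;4p'
```

```text
time_s: 23.02
position: [0.5127, -0.1475, 0.0837]
force: [-4.0, -3.1, 13.3]
time_s: 23.27
position: [0.5126, -0.1463, 0.0839]
force: [0.1, -0.9, 7.1]
```

```bash
python3 -m inch '[[0,0,0.06,0,0.8],[0,0,0.06,0,0.8],[0,-0.08,0.06,0,0.8],[0,-0.16,0.06,0,0.8],[0,-0.24,0.06,0,0.8],[0,-0.32,0.06,0,0.8],[0,-0.32,0.06,0,0.8]]'|sed -n '1,2p;4p'
python3 -m inch '[[0,-0.08,0,0,0.8],[0,-0.16,0,0,0.8],[0,-0.24,0,0,0.8],[0,-0.32,0,0,0.8],[0,-0.32,0,0,0.8]]'|sed -n '1,2p;4p'
python3 -m inch '[[0,-0.08,0,0,0.8],[0,-0.16,0,0,0.8],[0,-0.24,0,0,0.8],[0,-0.32,0,0,0.8],[0,-0.32,0,0,0.8]]'|sed -n '1,2p;4p'
```

```text
time_s: 23.85
position: [0.5122, -0.1471, 0.0839]
force: [1.9, 3.2, 6.8]
time_s: 24.27
position: [0.5122, -0.1502, 0.0839]
force: [1.9, 3.4, 6.4]
time_s: 24.68
position: [0.5123, -0.1534, 0.0839]
force: [2.2, 4.0, 6.8]
```

```bash
python3 -m inch '[[0,0.2,0.5,0,0.8],[0,0.4,3,0,0.8],[0,0.5,6,0,0.8],[3,0.5,6,0,0.8],[6.1,0.5,6,0,0.8],[6.1,0.5,6,0,0.8],[6.1,0.5,6,0,0.8]]'|sed -n '1,2p;4p'
cat > look.py <<'E'
from h import *
s=readout.read_state();p=(s['position'],s['tcp_rot']);c=cams.capture('wrist');im=c['image'];cv2.imwrite('pics/w5.png',im)
g=cv2.cvtColor(im,cv2.COLOR_BGR2GRAY)
u=proj(c,[[.5115,-.1494,.044]],p)[0];x,y=u.round().astype(int)
W=g[y-22:y+23,x-22:x+23]
print(p[0],u);print(W[::2,::2])
yy,xx=np.mgrid[y-22:y+23,x-22:x+23]
dark=(W<72)
pts=np.c_[xx[dark],yy[dark]].astype(np.int32)
(cx,cy),r=cv2.minEnclosingCircle(pts);print('hole',(cx,cy),r,cast(c,(cx,cy),.044,p).round(4))
br=(W>=72)&(np.hypot(xx-cx,yy-cy)<r-1.5)
pb=np.c_[xx[br],yy[br]];print('bright',len(pb),pb.min(0),pb.max(0),pb.mean(0),cast(c,pb.mean(0),.030,p).round(4),'right edge',cast(c,(pb[:,0].max()+.5,pb[:,1].mean()),.030,p).round(4),'left',cast(c,(pb[:,0].min()-.5,pb[:,1].mean()),.030,p).round(4))
E
python3 look.py
```

```text
time_s: 25.27
position: [0.573, -0.1494, 0.1429]
force: [-0.9, -0.8, -2.2]
[ 0.57297137 -0.14940541  0.14285901] [258.58759326 127.83831133]
[[135 130 133 130 133 133 133 134 132 129 132 132 132 136 132 135 131 129
  131 132 130 134 130]
 [130 130 128 133 133 130 132 128 131 129 131 135 126 130 128 132 131 129
  132 129 134 129 132]
 [134 134 133 133 135 135 136 137 131 134 138 133 137 136 135 136 134 135
  136 133 135 133 137]
 [135 138 137 134 138 137 140 140 134 121 114 111 118 127 143 138 137 137
  133 138 138 137 133]
 [135 133 133 134 136 133 129 101  74  47  45  46  46  56  85 124 137 132
  134 139 135 134 136]
 [136 136 132 136 135 131  83  44  44  40  41  42  46  45  41  61 118 136
  135 133 137 135 134]
 [134 136 136 137 133  83  46  39  47  47  42  41  46  44  46  36  65 120
  135 131 135 132 132]
 [132 137 137 136 112  44  38  44  45  42  43  44  44  43  44  41  39  76
  133 134 134 135 135]
 [139 135 136 131  84 102  99  86  46  48  45  48  45  46  42  46  40  42
  123 140 137 134 137]
 [134 131 133 120  99 103  99 101  89  44  47  46  45  47  42  46  45  45
   96 135 13
[... 822 characters left out ...]
04  68  53  44  58  88 119 129 132 137
  132 132 135 134 132]
 [134 129 131 131 130 129 134 131 132 126 122 124 128 132 132 132 130 128
  131 128 130 129 128]
 [131 135 134 131 131 130 133 133 133 132 130 132 131 131 130 133 133 134
  129 130 130 127 133]
 [139 133 132 134 133 131 133 136 132 133 131 132 134 134 131 134 133 131
  132 133 131 132 131]
 [132 135 132 131 135 133 133 131 134 134 134 133 131 130 133 132 129 133
  132 131 129 133 129]]
hole (258.3892822265625, 127.60726928710938) 14.838831901550293 [[ 0.5113 -0.1496  0.044 ]]
bright 85 [246 122] [254 132] [249.62352941 127.        ] [[ 0.5117 -0.1581  0.03  ]] right edge [[ 0.5116 -0.1534  0.03  ]] left [[ 0.5117 -0.1621  0.03  ]]
```

Bar hole is now at about -9.7 mm, still just beyond the tip's reach. I'll drag it +y again, pressing a bit more (~16 N), lift straight off with no sliding back, and look again.

```bash
python3 -m inch '[[-3,-0.4,0,0,0.8],[-6.1,-0.5,0,0,0.8],[-6.1,-0.6,-1,0,0.8],[-6.1,-0.6,-3,0,0.8],[-6.1,-0.6,-5,0,0.8],[-6.1,-0.6,-5.5,0,0.8],[-6.1,-0.6,-5.8,0,0.8],[-6.1,-0.6,-6.0,0,0.8],[-6.1,-0.6,-6.1,0,0.8],[-6.1,-0.6,-6.1,0,0.8]]'|sed -n '1,2p;4p'
python3 -m inch '[[0,0,-0.04,0,0.8],[0,0,-0.04,0,0.8]]'|sed -n '1,2p;4p'
```

```text
time_s: 26.15
position: [0.5099, -0.155, 0.0839]
force: [-3.8, 1.1, 6.9]
time_s: 26.32
position: [0.5099, -0.155, 0.0838]
force: [-4.1, 2.5, 8.1]
```

```bash
python3 -m inch '[[0,0,-0.05,0,0.8],[0,0,-0.11,0,0.8],[0,0,-0.11,0,0.8]]'|sed -n '1,2p;4p'
python3 -m inch '[[0,0.1,0,0,0.8],[0,0.2,0,0,0.8],[0,0.3,0,0,0.8],[0,0.4,0,0,0.8],[0,0.5,0,0,0.8],[0,0.6,0,0,0.8],[0,0.7,0,0,0.8],[0,0.8,0,0,0.8]]'|sed -n '1,2p;4p'
```

```text
time_s: 26.57
position: [0.5105, -0.1551, 0.0836]
force: [-4.9, 2.6, 13.8]
time_s: 27.23
position: [0.5116, -0.1498, 0.0837]
force: [-4.9, -4.1, 11.3]
```

```bash
python3 -m inch '[[-0.05,0.1,-0.03,0,0.8],[-0.1,0.2,-0.03,0,0.8],[-0.1,0.3,-0.03,0,0.8],[-0.1,0.4,-0.03,0,0.8],[-0.1,0.5,-0.03,0,0.8],[-0.1,0.6,-0.03,0,0.8]]'|sed -n '1,2p;4p'
python3 -m inch '[[0,0,0.6,0,0.8],[0,0,3,0,0.8],[0,-0.4,6,0,0.8],[3,-0.5,6,0,0.8],[6.1,-0.5,6,0,0.8],[6.1,-0.5,6,0,0.8],[6.1,-0.5,6,0,0.8]]'|sed -n '1,2p;4p'
sed -i 's/^print(p\[0\],u).*/print(p[0])/' look.py; python3 look.py
```

```text
time_s: 27.73
position: [0.5113, -0.1441, 0.0837]
force: [-4.0, -4.5, 12.0]
time_s: 28.32
position: [0.5731, -0.1469, 0.1416]
force: [-0.6, 0.3, -2.1]
[ 0.57314658 -0.14690184  0.14156734]
hole (255.92672729492188, 127.12715148925781) 14.91162395477295 [[ 0.5113 -0.1495  0.044 ]]
bright 104 [251 121] [262 132] [256.45192308 126.17307692] [[ 0.5112 -0.1491  0.03  ]] right edge [[ 0.5111 -0.1432  0.03  ]] left [[ 0.5113 -0.1549  0.03  ]]
```

The bar's hole is now fully visible (11.7 mm across) and centred in the large hole: (.5112,-.1491). Coming down right onto it.

```bash
python3 -m inch '[[-3,-0.2,0,0,0.8],[-6.1,-0.2,0,0,0.8],[-6.1,-0.2,-2,0,0.8],[-6.1,-0.2,-4,0,0.8],[-6.1,-0.2,-5.2,0,0.8],[-6.1,-0.2,-5.2,0,0.8],[-6.1,-0.2,-5.2,0,0.8],[-6.1,-0.2,-5.2,0,0.8]]'|sed -n '1,3p;4p'
python3 st.py 3
```

```text
time_s: 29.03
position: [0.5104, -0.1489, 0.0893]
tcp_rot: [[-1.0, -0.016, 0.0], [-0.016, 1.0, 0.0], [-0.0, 0.0, -1.0]]
force: [-0.2, -0.7, -1.1]
[ 0.5107 -0.1491  0.0895] [0.0003 0.0001 0.0002] [-0.23 -0.44 -1.3 ]
```

```bash
python3 -m inch '[[0.1,0,-0.1,0,0.8],[0.1,0,-0.3,0,0.8],[0.1,0,-0.5,0,0.8],[0.1,0,-0.58,0,0.8],[0.1,0,-0.65,0,0.8],[0.1,0,-0.7,0,0.8]]'|sed -n '1,2p;4p'
```

```text
time_s: 29.68
position: [0.5123, -0.1493, 0.0818]
force: [1.8, -0.6, -1.6]
```

It's in: z = .0818 with no axial force. Pushing on down slowly.

```bash
python3 -m inch '[[0,0,-0.1,0,0.8],[0,0,-0.2,0,0.8],[0,0,-0.3,0,0.8],[0,0,-0.4,0,0.8],[0,0,-0.5,0,0.8]]'|sed -n '1,2p;4p'
python3 -m inch '[[0,0,-0.1,0,0.8],[0,0,-0.2,0,0.8],[0,0,-0.3,0,0.8],[0,0,-0.4,0,0.8]]'|sed -n '1,2p;4p'
```

```text
time_s: 30.1
position: [0.5123, -0.1493, 0.0769]
force: [1.3, -0.9, -0.2]
time_s: 30.43
position: [0.5122, -0.1492, 0.0729]
force: [2.6, -0.2, 1.1]
```

```bash
python3 -m inch '[[0.03,0,-0.1,0,0.8],[0.03,0,-0.2,0,0.8],[0.03,0,-0.3,0,0.8],[0.03,0,-0.4,0,0.8],[0.03,0,-0.4,0,0.8]]'|sed -n '1,2p;4p'
python3 -m inch '[[0,0,-0.1,0,0.8],[0,0,-0.2,0,0.8],[0,0,-0.3,0,0.8],[0,0,-0.3,0,0.8]]'|sed -n '1,2p;4p'
```

```text
time_s: 30.85
position: [0.5122, -0.1492, 0.0686]
force: [3.8, -2.1, -1.5]
time_s: 31.18
position: [0.5122, -0.1492, 0.0657]
force: [3.1, -2.3, -0.4]
```

```bash
python3 -m inch '[[0,0,-0.1,0,0.8],[0,0,-0.2,0,0.8],[0,0,-0.25,0,0.8],[0,0,-0.25,0,0.8]]'|sed -n '1,2p;4p'
python3 -m inch '[[0,0,-0.08,0,0.8],[0,0,-0.16,0,0.8],[0,0,-0.16,0,0.8]]'|sed -n '1,2p;4p'
```

```text
time_s: 31.52
position: [0.5123, -0.1494, 0.0633]
force: [3.3, -3.6, 0.3]
time_s: 31.77
position: [0.5123, -0.1494, 0.0621]
force: [3.6, -3.2, 3.8]
```

```bash
python3 -m inch '[[0,0,-0.08,0,0.8],[0,0,-0.12,0,0.8],[0,0,-0.12,0,0.8]]'|sed -n '1,2p;4p'
```

```text
time_s: 32.02
position: [0.5123, -0.1494, 0.062]
force: [1.5, -2.9, 13.8]
```

The collar has bottomed out: z stopped at .062 while the force rose to about 15 N. Releasing, lifting and heading for the bolt at (.529,.2234).

```bash
python3 -m inch '[[0,0,0.1,0,4],[0,0,0.1,0,4],[0,0,0.1,0,4],[0,0,0.1,0,4],[0,0,2,0,4],[0,0,5,0,4],[0,0,8,0,4],[0,0,10,0,4],[0,3,10,0,4],[0,6,10,2,4]]'
python3 -m inch '[[0,4,0,5,4],[0,8,0,10,4],[0,11.5,0,14,4],[1,15,0,14,4],[1.5,19,0,14,4],[1.7,22.5,0,14,4],[1.7,26,0,14,4],[1.7,29.5,0,14,4],[1.7,31.3,0,14,4],[1.7,31.3,0,14,4]]'
python3 - <<'E'
from h import *
c=cams.capture('side');im=c['image']
s=readout.read_state();p=(s['position'],s['tcp_rot']);print(s['time_s'],p[0])
b=proj(c,[[.5115,-.1494,.1]]);print(b)
cv2.imwrite('pics/v.png',np.hstack([cv2.resize(im[110:210,240:320],None,fx=4.5,fy=4.5,interpolation=cv2.INTER_CUBIC),cv2.resize(im[190:290,230:310],None,fx=4.5,fy=4.5,interpolation=cv2.INTER_CUBIC)]))
E
```

```text
time_s: 32.85
position: [0.5121, -0.0893, 0.1614]
tcp_rot: [[-0.999, -0.048, 0.001], [-0.048, 0.999, -0.0], [-0.001, -0.0, -1.0]]
force: [0.7, 0.0, 0.2]
opening: 0.458
grasp_force: 0.0
time_s: 33.68
position: [0.527, 0.2278, 0.1595]
tcp_rot: [[-0.955, -0.296, -0.003], [-0.296, 0.955, 0.001], [0.003, 0.002, -1.0]]
force: [0.5, -0.1, -0.4]
opening: 0.458
grasp_force: 0.0
33.7333 [0.52708453 0.22574686 0.15940876]
[[273.0445532  149.67542661]]
```

View pics/v.png

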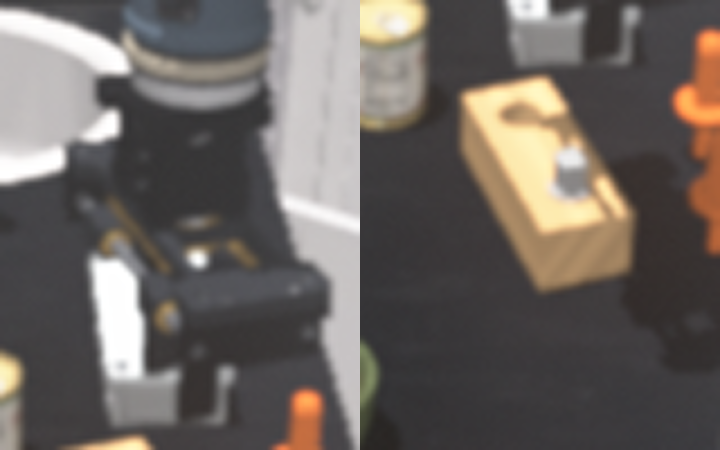

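The picture (left half) shows the gripper hiding the foot. The right half shows the drift gone from the block and the bolt still standing at about (570,172). Descending on the bolt.

```bash
python3 -m inch '[[0.2,-0.2,0,1,4],[0.2,-0.2,-2,1,4],[0.2,-0.2,-5,1,4],[0.2,-0.2,-7,1,4],[0.2,-0.2,-7,1,4],[0.2,-0.2,-7,1,4]]'|sed -n '1,3p'; python3 st.py 3
```

```text
time_s: 34.23
position: [0.53, 0.2203, 0.0895]
tcp_rot: [[-0.952, -0.306, -0.004], [-0.306, 0.952, -0.001], [0.004, 0.0, -1.0]]
[0.5311 0.2208 0.0905] [0.0008 0.0004 0.0008] [0.28 0.3  0.51]
```

```bash
python3 -m inch '[[-0.2,0.25,0,-0.8,4],[-0.2,0.25,0,-0.8,4],[-0.2,0.25,0,-0.8,4],[-0.2,0.25,0,-0.8,4]]'|sed -n '1,3p'; python3 st.py 3
```

```text
time_s: 34.72
position: [0.5291, 0.2248, 0.0911]
tcp_rot: [[-0.956, -0.295, 0.001], [-0.295, 0.956, 0.0], [-0.001, -0.0, -1.0]]
[0.529  0.2247 0.0909] [0.0001 0.     0.0001] [ 0.33 -0.11 -0.15]
```

```bash
python3 -m inch '[[0,-0.1,-1,0,4],[0,-0.1,-2,0,4],[0,-0.1,-3,0,4],[0,-0.1,-3.7,0,4],[0,-0.1,-4,0,4],[0,-0.1,-4,0,4],[0,-0.1,-4,0,4]]'; python3 -m inch '[[0,0,0,0,0.8],[0,0,0,0,0.8],[0,0,0,0,0.8],[0,0,0,0,0.8],[0,0,0,0,0.8]]'
```

```text
time_s: 35.45
position: [0.5288, 0.2235, 0.05]
tcp_rot: [[-0.956, -0.294, -0.001], [-0.294, 0.956, -0.0], [0.001, 0.0, -1.0]]
force: [-0.3, -0.4, -0.2]
opening: 0.458
grasp_force: 0.0
time_s: 35.87
position: [0.5291, 0.2236, 0.0508]
tcp_rot: [[-0.956, -0.294, 0.001], [-0.294, 0.956, 0.0], [-0.001, -0.0, -1.0]]
force: [-0.5, 0.2, 0.6]
opening: 0.178
grasp_force: 30.0
```

```bash
python3 -m inch '[[0,0,3,0,0.8],[0,0,6,0,0.8],[0,0,9,0,0.8],[0,-3,10,-4,0.8],[1,-7,10,-8,0.8],[2,-11,10,-12,0.8],[3,-15,10,-16,0.8],[4,-19,10,-16,0.8],[4.4,-23,10,-16,0.8],[4.4,-24.4,10,-16,0.8]]' | sed -n '1,2p'
python3 -m inch '[[0,0,0,0,0.8],[0,0,0,0,0.8],[0,0,0,0,0.8]]' | sed -n '1,4p'
python3 - <<'E'
from h import *
s=readout.read_state();p=(s['position'],s['tcp_rot']);c=cams.capture('wrist');im=c['image'];cv2.imwrite('pics/w6.png',im)
g=cv2.cvtColor(im,cv2.COLOR_BGR2GRAY)
u=proj(c,[[.5097,-.0194,.044],[.5115,-.1494,.1],[.5115,-.1494,.049]],p);print(u)
x,y=u[0].round().astype(int)
print(g[y-12:y+13,x-12:x+13])
E
```

```text
time_s: 36.7
position: [0.5746, -0.026, 0.1507]
time_s: 36.95
position: [0.5721, -0.0194, 0.1503]
tcp_rot: [[-1.0, -0.02, -0.001], [-0.02, 1.0, 0.001], [0.001, 0.001, -1.0]]
force: [0.2, 0.8, -0.2]
[[258.68702294 126.32977147]
 [ 86.8676893  129.39916029]
 [119.45584642 125.85269154]]
[[149 152 150 150 152 150 152 150 153 151 150 152 154 145 150 150 152 150
  150 147 154 150 149 150 151]
 [152 148 148 151 150 150 148 150 148 147 151 149 150 148 149 150 152 150
  148 151 149 152 151 151 150]
 [152 146 149 146 146 151 150 152 151 150 152 149 148 150 153 147 152 150
  150 153 149 150 150 154 148]
 [148 145 147 147 149 147 146 148 147 150 147 148 147 150 149 148 147 147
  149 147 147 146 148 147 147]
 [149 148 151 148 148 149 148 153 150 149 142 138 141 144 150 149 153 148
  149 150 150 151 150 152 150]
 [153 153 154 153 152 158 157 148 135 123 117 122 124 123 129 142 152 157
  154 157 153 151 154 156 151]
 [153 157 160 158 160 159 151 139 122 119 119 118 118 117 123 124 135 153
  158 161 158 159 157 154 157]
 [157 158 156 156 161 152 134 103 113 119 115 117 121 120 114 120 126 138
  154
[... 1111 characters left out ...]
43 132 123 119 118 128 138 144 152 156
  157 154 154 152 155 151 151]
 [156 154 154 152 155 153 152 155 152 152 147 148 148 146 151 154 154 154
  153 156 156 155 158 156 155]
 [151 152 151 149 149 149 149 148 147 152 151 151 151 149 149 149 152 151
  151 152 152 148 151 149 152]
 [147 148 146 147 149 145 145 146 148 147 146 146 143 150 145 144 141 147
  147 145 145 146 143 145 147]
 [149 147 147 147 149 146 149 149 145 150 148 149 148 149 147 150 148 148
  151 149 149 149 152 150 150]
 [152 150 148 149 148 154 154 150 153 152 150 151 153 148 150 154 151 155
  151 153 151 150 154 150 149]
 [148 148 151 148 149 150 149 147 150 149 149 145 147 147 151 149 147 147
  148 149 149 147 147 147 146]]
```

The bar shows through the small hole in line with the plate; hole centre measured (.509,-.0193). Moving the bolt over it.

```bash
python3 -m inch '[[-3,0,0,0,0.8],[-6.2,0,0,0,0.8],[-6.2,0,-3,0,0.8],[-6.2,0,-6,0,0.8],[-6.2,0,-6.3,0,0.8],[-6.2,0,-6.3,0,0.8],[-6.2,0,-6.3,0,0.8]]' | sed -n '1,2p;4p'; python3 st.py 3
```

```text
time_s: 37.58
position: [0.5116, -0.0197, 0.088]
force: [0.2, 0.6, -1.1]
[ 0.512  -0.02    0.0885] [0.0003 0.0002 0.0003] [ 0.35  0.02 -0.83]
```

```bash
python3 -m inch '[[-0.23,0.06,0,0,0.8],[-0.23,0.06,0,0,0.8],[-0.23,0.06,-0.3,0,0.8],[-0.23,0.06,-0.6,0,0.8],[-0.23,0.06,-0.9,0,0.8],[-0.23,0.06,-1.2,0,0.8],[-0.23,0.06,-1.4,0,0.8]]' | sed -n '1,2p;4p'
```

```text
time_s: 38.32
position: [0.5084, -0.0199, 0.0729]
force: [-0.1, -0.2, -0.1]
```

```bash
python3 -m inch '[[0.05,0.03,-0.1,0,0.8],[0.05,0.03,-0.3,0,0.8],[0.05,0.03,-0.5,0,0.8],[0.05,0.03,-0.7,0,0.8],[0.05,0.03,-0.8,0,0.8]]' | sed -n '1,2p;4p'
python3 -m inch '[[0,0,-0.2,0,0.8],[0,0,-0.4,0,0.8],[0,0,-0.6,0,0.8],[0,0,-0.6,0,0.8]]' | sed -n '1,2p;4p'
```

```text
time_s: 38.73
position: [0.509, -0.0195, 0.0652]
force: [-0.3, 0.6, -0.7]
time_s: 39.07
position: [0.5088, -0.0195, 0.0591]
force: [-1.1, -0.1, -0.6]
```

```bash
python3 -m inch '[[0,0,-0.2,0,0.8],[0,0,-0.4,0,0.8],[0,0,-0.6,0,0.8],[0,0,-0.75,0,0.8],[0,0,-0.75,0,0.8]]' | sed -n '1,2p;4p'
python3 -m inch '[[0,0,-0.1,0,0.8],[0,0,-0.2,0,0.8],[0,0,-0.2,0,0.8]]' | sed -n '1,2p;4p'
```

```text
time_s: 39.48
position: [0.5089, -0.0195, 0.0516]
force: [-0.1, 0.2, 0.1]
time_s: 39.73
position: [0.5092, -0.0196, 0.05]
force: [-0.1, 0.0, 0.0]
```

```bash
python3 -m inch '[[0,0,-0.05,0,0.8],[0,0,-0.1,0,0.8],[0,0,-0.1,0,0.8]]' | sed -n '1,2p;4p'
python3 -m inch '[[0,0,-0.05,0,0.8],[0,0,-0.08,0,0.8],[0,0,-0.08,0,0.8]]' | sed -n '1,2p;4p'
```

```text
time_s: 39.98
position: [0.5092, -0.0196, 0.0499]
force: [-1.6, -0.7, 6.8]
time_s: 40.23
position: [0.5093, -0.0196, 0.0498]
force: [-2.4, -0.0, 13.0]
```

The bolt's flange is down: z = .0498 as expected, force rising. Releasing, lifting and checking.

```bash
python3 -m inch '[[0,0,0.1,0,4],[0,0,0.1,0,4],[0,0,0.1,0,4],[0,0,0.1,0,4],[0,0,3,0,4],[0,0,6,0,4],[0,0,10,0,4],[3,0,13,0,4],[6,0,13,0,4],[6,0,13,0,4]]' | sed -n '1,2p;4p'
python3 -m inch '[[0,-3,0,0,4],[0,-6,0,0,4],[0,-6,0,0,4],[0,-6,0,0,4]]' | sed -n '1,2p;4p'
python3 - <<'E'
from h import *
s=readout.read_state();p=(s['position'],s['tcp_rot']);c=cams.capture('wrist');im=c['image'];cv2.imwrite('pics/w7.png',im)
g=cv2.cvtColor(im,cv2.COLOR_BGR2GRAY)
A=[.5115,-.1494];B=[.5097,-.0194]
for n,q,hs in(('drift',A,(.049,.1)),('bolt',B,(.047,.069))):
    for h in hs:
        u=proj(c,[q+[h]],p)[0];print(n,h,u.round(1))
a=proj(c,[A+[.049],A+[.1],B+[.047]],p).mean(0)
for q,h in((A,.049),(B,.069)):
    x,y=proj(c,[q+[h]],p)[0].round().astype(int);print(x,y);print(g[y-24:y+25:3,x-36:x+37:3])
E
```

```text
time_s: 41.07
position: [0.5772, -0.0209, 0.1815]
force: [0.5, -0.5, -0.1]
time_s: 41.4
position: [0.5685, -0.0806, 0.1772]
force: [0.4, 0.5, -0.7]
drift 0.049 [191.8 129.5]
drift 0.1 [178.1 133.4]
bolt 0.047 [317.3 129.7]
bolt 0.069 [322.  131.2]
192 130
[[254 254 254 254 247 162 159 160 160 162 158 158 162 162 156 158 157 159
  158 159 157 159 156 155 154]
 [254 254 254 254 246 158 159 160 159 160 160 158 158 159 158 159 156 161
  158 158 159 159 156 158 156]
 [253 253 253 253 255 152 153 157 160 140 122 125 124 121 107 156 156 153
  152 159 156 156 157 155 156]
 [254 254 254 254 255 159 163 162 132 119 118 126 124 120 122 123 144 161
  166 166 167 161 162 165 162]
 [254 254 254 254 255 158 161 132 120 119 118 121 122 123 121 120 120 146
  162 163 162 159 162 162 160]
 [254 254 254 255 255 159 164 118 117 118 119 118 124 126 122 122 117 114
  162 159 159 158 160 158 155]
 [254 255 254 254 255 155 115 114 104 110 109  73  70  73  73 125 124 124
  144 166 164 164 165 162 165]
 [254 254 254 254 255 126 110 122 129 106 116  82  73  67  69 121 119 121
   98 161 161 162 161 160 160]
 [25
[... 2035 characters left out ...]
55  59 255 251 251 250 219 158 154 157
  155 153 152 237 254 254 254]
 [155 155 158 158 156 158 156 155 255 241 248 238 196 148 153 156 150 155
  152 155 153 242 254 254 254]
 [154 153 157 156 161 158 159 151 255 254 255 255 150 156 157 156 157 157
  159 159 156 246 254 254 254]
 [156 155 155 153 153 154 156 148 255 255 255 250 149 152 155 154 155 154
  153 150 150 255 254 254 254]
 [153 159 155 156 159 154 156 152 147 151 148 155 153 156 157 152 153 153
  157 154 154 255 254 254 254]
 [155 159 158 153 157 155 156 157 157 156 156 152 154 155 152 157 154 152
  155 157 153 255 254 254 254]
 [153 155 155 155 154 156 156 156 153 155 156 153 152 154 152 154 158 156
  155 156 151 255 245 255 255]]
```

The collar, dome and bolt head all sit within about a pixel of where seated, upright parts should be. The gripper is clear, so I'm handing in.

```bash
python3 -c "
from rig import bot
print(bot.hand_in())"
```

```text
the job is handed in; nothing more can be done
None
```

The drift and then the bolt were pushed home in the foot and released, with about 15 N the most I read while pushing, and I handed the job in at about 41 s; the final wrist image had both upright and seated, but I did not re-check the tin, cup, jar and shaker and the hand-in gave no verdict.

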